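Queue two finds trays on the sloped lane

TASK

The two finds trays are next for recording and must queue in the rack's sloped lane. Press the raised gate at the foot of the lane fully down; then, keeping the trays on the rack (slide them, do not lift them), push first the tray with the broad sherd and, when it has come to rest against the gate, the tray with the narrow sherd over the edge of the loading deck so that they slide down the lane, the second coming to rest against the first. Both sherds must stay in their trays, and the things around the rack must be left where they are.

Things in the scene. Friction and masses are not known exactly. Their poses are not given: they have to be found in the camera images.
- rack: Aluminium rack fixed to the table. Own x: across the lane; -y: downhill; z up; origin at table height on the lane's centre line. Level loading deck: x -115 to +115, y +30 to +192 mm, top at z = 127 mm, no rim. The lane starts at the deck's edge y = +30 (x -35 to +35) and ends at the gate at y = -166. Friction with a tray about 0.4 on the deck (it stays where it is left), 0.25 in the lane.
- lane_mouth (a point): Middle of the deck's edge where the lane begins. From here 20 mm at 12 degrees, then 195 mm at 25 degrees down to the gate; 70 mm wide between guides that stand 16 mm over its floor. On the deck two flared guides, 14 mm high, reach 25 mm back and widen the mouth to about 94 mm. A tray slides off by itself once about two thirds of it is past this edge.
- lane: Frame of the slope (part of the rack): origin on the lane's floor, 40 mm above the table, on its centre line at the gate's uphill face; x across the lane (as the rack's x), y uphill along the floor, z square to the floor (so it leans 25 degrees downhill from vertical).
- gate (a joint): Height in m of the steel gate plate above its closed place, along the lane's z. 0 = fully down, its rail seated on the two posts, lane closed. It starts raised, 0.028 to 0.036 (a tray would pass under it and fall off). Stiff: stays where it is left, takes about 4 N and a little more with speed to push down, then meets a hard stop.
- gate_top (a point): Middle of the upper face of the gate's black press rail (108 mm across the lane, 36 mm along it, 10 mm thick). Moves with the gate along the lane's z, so about 15 mm uphill on its way down; 70 mm above the lane's floor when the gate is down.
- tray_broad: White open tray, 62 mm wide (x), 84 long (y), 24 high, walls 3 mm, about 0.11 kg, with the broad sherd in it. Origin: centre of its underside. Starts on the deck about 70 mm left or right of the lane's centre line, length roughly along the lane; the middle of the deck is empty. At rest against the gate its origin is at y = 42 mm in the lane's frame, the second tray's at 126 mm.
- tray_narrow: A tray of the same kind that holds the narrow sherd; it starts on the deck on the other side of the lane's centre line.
- sherd_broad: Broad pottery sherd, 70 x 46 mm and 11 mm thick, lying loose in tray_broad and nearly filling it; origin at the centre of its underside.
- sherd_narrow: Narrow pointed pottery sherd, 51 x 29 mm and 7 mm thick, lying loose in tray_narrow; origin at the centre of its underside.
- clay_cup: Flared terracotta cup, 142 mm across, 86 mm high, standing behind the rack; leave it.
- solvent_bottle: Clear bottle with a cork, 54 mm across, 122 mm high, standing to the right; leave it.
- tape_roll: Roll of tape lying flat, 104 mm across, 25 mm high, left of the rack; leave it.
- needle_tool: Small hand tool, 154 mm long, 11 mm high, lying in front of the lane; leave it.
Not all that is in view belongs to the job. Leave any turquoise or yellow look-alike of the tray_narrow alone.

How it is judged (in metres and radians):
On the way, in this order (a step that is already met when the one before it is completed fails the run):
1. the gate is fully down (value of joint gate below 0.003 m), for 0.2 s.
2. the tray with the broad sherd rests against the gate (y of tray_broad in the frame of lane between 0.036 and 0.05 m and z of tray_broad in the frame of lane below 0.006 m and linear speed of tray_broad below 0.03 m/s), for 0.2 s.
3. the tray with the narrow sherd rests against the first tray (y of tray_narrow in the frame of lane between 0.118 and 0.136 m and z of tray_narrow in the frame of lane below 0.006 m and linear speed of tray_narrow below 0.03 m/s), for 0.2 s.
At the end, for the whole second after the job is handed in: The gate is down (within 3 mm of its stop); both trays lie flat on the sloped floor of the lane and at rest, tray_broad against the gate (origin 36 to 50 mm up the lane from it) and tray_narrow against tray_broad (origin 118 to 136 mm up the lane); each sherd lies in its tray (value of joint gate below 0.003 m and y of tray_broad in the frame of lane between 0.036 and 0.05 m and x of tray_broad in the frame of lane between -0.009 and 0.009 m and z of tray_broad in the frame of lane between -0.004 and 0.006 m and angle between the z axis of each of tray_broad, tray_narrow and the z axis of lane, either way round below 0.09 rad and y of tray_narrow in the frame of lane between 0.118 and 0.136 m and x of tray_narrow in the frame of lane between -0.009 and 0.009 m and z of tray_narrow in the frame of lane between -0.004 and 0.006 m and distance between sherd_broad and tray_broad below 0.032 m and distance between sherd_narrow and tray_narrow below 0.045 m and linear speed of each of tray_broad, tray_narrow below 0.02 m/s); the robot touches nothing.
It fails at once if a tray is lifted more than 15 mm off the deck (z of any of tray_broad, tray_narrow in the frame of rack above 0.142 m).
It fails at once if a tray falls off the rack (height (world z) of any of tray_broad, tray_narrow below 0.035 m).
It fails at once if a sherd leaves its tray (distance between sherd_broad and tray_broad above 0.05 m or distance between sherd_narrow and tray_narrow above 0.06 m).
It fails at once if something beside the rack is moved more than 20 mm (distance of any of clay_cup, solvent_bottle, tape_roll, needle_tool from where it was at the start of the episode above 0.02 m).
It also fails if it takes over 67 s, if anything falls off the work surface, if the arm or the gripper's body presses on something with over 40 N, if the wrist force passes 120 N, or if a joint passes its speed limit or range.

ROBOT

A 6-joint arm with a two-finger parallel gripper is mounted at the origin on a cart in front of the work surface, level with it; the furniture and walls round the work are solid. World frame = base frame: x ahead of the robot, y to its left, z up, the work surface at z = 0. Lengths are in m, angles in degrees, forces in N, time in s.
With the tool pointing down it reaches from about 0.2 to 0.875 m from the base axis. Payload 3.4 kg.
Tool frame: the origin (TCP) lies midway between the tips of the shut fingers; the grasp point (between the pads) lies 19 mm behind it; z points along the fingers, y is the line along which they close (so a half turn about z gives the same grasp; the last joint's range is limited). The gripper opens to 94 mm and grips with 3 to 60 N. Pads are 16 mm wide; open, the fingers measure 119 mm over their backs; the gripper's body (75 mm by 177 mm) begins 78 mm behind the grasp point.
Start: joints at [58.614, 15.808, 86.224, -0, 77.962, -6.933], TCP at [0.238, 0.523, 0.205] pointing down, gripper open.
Joint ranges: [-165.64, 165.64], [-43.16, 119.46], [12.63, 154.43], [-67.54, 247.53], [6.08, 155.33], [-154.97, 154.97]. Speed limits (degrees/s): [147.25, 147.25, 180, 180, 180, 180].

INTERFACE

Orientations are given as [roll, pitch, yaw] about the fixed x, y, z axes, in that order (R = Rz(yaw) Ry(pitch) Rx(roll)).
In Python, from workcell import robot gives the robot as it stands.
- The arm moves only by the tool servo_tool, never from a script. Its argument "commands" is a list of rows, each an object with "angular": the turn, a rotation vector about the tool's x, y, z in degrees, a list of three; "delta_pos": the shift along the tool's x, y, z in cm, a list of three; "jaw": the opening, from 0 (shut) to 1 (fully open). A call has exactly 5 rows; each row shifts and turns the commanded pose from where the row before left it, along the tool's axes as they then stand; what a row does not reach is not made up. A row lasts 1/12 s, in which the tool goes at most 41.7 mm and 7.16 degrees, less where a joint would pass 70% of its speed; a pose out of reach is approached as far as the arm can. A call with a gripper value outside its range is refused whole. The fingers move at their own pace and stop on an object; "grip_force" is the grip in N (left out, the last holds). Time passes only in rows, so rows that do not move let the fingers close, or fill a call up. It gives the time, the measured TCP pose, the force, the opening and the grip force at its end, in the units of the state.
- robot.observe(): the state, without advancing time (a new reading comes with each control period).
- robot.read_camera(name): name is "side" or "top"; returns a dict with "pixels" (400x640x3 uint8, blue, green, red), "intrinsics" (3x3 intrinsics, pixels), "R" (3x3) and "t" (3): a world point X has camera coordinates R X + t. Camera axes: x right, y down, z forward; pixel columns grow to the right and rows downward; lengths in m; the calibration is good to about 2 mm. A picture is of the moment at which its call begins. There is no depth.
- robot.sign_off(): hands the job in; it is judged then, once.
The state is a dict: "time_s": time; "joint_pos": joint angles; "joint_vel": joint speeds; "effort": joint torques, N m; "ee_pos": TCP position; "orientation": TCP orientation; "ft_force": force on the tool from outside, world axes, zero at the start; "moment": the same for the moment, N m; "width": finger opening in m; "grip_force": force on a finger pad.
Only numpy, scipy, OpenCV 4.12 (cv2) and the standard library are available. Lean on these libraries where they do the work, as an engineer would, in place of code of your own. Each camera call takes 0.05 s, during which the arm holds its last target. There are 200 camera calls.

## Working session

There is one attempt and no reset: what is moved stays moved. The work goes in short steps, Python scripts to look and compute and a tool call to move; the robot and the scene stay as the last step left them, time stands still between calls to the robot, and variables do not carry over. Pictures are saved under pics/ and viewed, at most 10 in all, crops included, and the job is handed in when it is done.

Besides the shell and the picture viewer there is one more tool, called after "Call:" by a JSON object that holds its "fn" and its "kwargs". servo_tool: Moves the arm, as the interface text tells. Its arguments: {"type":"object","properties":{"commands":{"type":"array","items":{"type":"object","properties":{"angular":{"type":"array","items":{"type":"number"}},"delta_pos":{"type":"array","items":{"type":"number"}},"jaw":{"type":"number"}}}},"grip_force":{"type":"number"}},"required":["commands"]}

```bash
mkdir -p pics; cat > h.py <<'E'
import numpy as np,cv2,json
from workcell import robot
def snap(n,f):
    c=robot.read_camera(n); cv2.imwrite('pics/'+f,c['pixels'])
    json.dump({k:np.array(c[k]).tolist() for k in('intrinsics','R','t')},open(n+'.json','w'))
    return c
def cal(n):
    c=json.load(open(n+'.json')); return np.array(c['intrinsics']),np.array(c['R']),np.array(c['t']).ravel()
def proj(n,X):
    K,R,t=cal(n); p=K@(R@np.array(X)+t); return p[:2]/p[2]
def ray(n,uv):
    K,R,t=cal(n); return -R.T@t, R.T@np.linalg.solve(K,[uv[0],uv[1],1])
def atz(n,uv,z):
    o,d=ray(n,uv); return o+d*(z-o[2])/d[2]
def tri(a,b):
    A=[];B=[]
    for n,uv in(('side',a),('top',b)):
        o,d=ray(n,uv); d/=np.linalg.norm(d); P=np.eye(3)-np.outer(d,d); A.append(P);B.append(P@o)
    A=np.vstack(A);B=np.hstack(B); x=np.linalg.lstsq(A,B,rcond=None)[0]; return x,np.linalg.norm(A@x-B)
E
python3 -c "
from h import *
for n in('side','top'):
    snap(n,n+'0.png'); K,R,t=cal(n); print(n,-R.T@t,R[2],K[0,0])
print(robot.observe())"
```

```text
side [0.19245159 1.80879673 1.20941986] [ 0.19208426 -0.82137128 -0.53707807] 483.3431627323418
top [0.34636077 0.09936203 1.60951634] [ 0.16774467 -0.01501837 -0.98571607] 460.130289154446
{'time_s': 0.1, 'joint_pos': array([ 5.86145055e+01,  1.58428861e+01,  8.62829941e+01, -1.85186163e-03,
        7.79619520e+01, -6.93406165e+00]), 'joint_vel': array([-0.0229565 , -0.06654914, -0.21021113, -0.00424468, -0.02991405,
       -0.01016556]), 'effort': array([ 2.96583690e-03, -4.05455804e+01, -2.37778974e+01,  7.04692025e-02,
        2.98293040e-02, -3.53823339e-05]), 'ee_pos': array([0.23778754, 0.52301488, 0.20473689]), 'orientation': array([-1.79912592e+02, -8.80641540e-03,  1.55548948e+02]), 'ft_force': array([ 0.51621317,  0.73485372, -0.09535432]), 'moment': array([-0.03907985,  0.02484698, -0.0360376 ]), 'grip_force': 0.0, 'width': 0.0937802457653885}
```

View pics/side0.png

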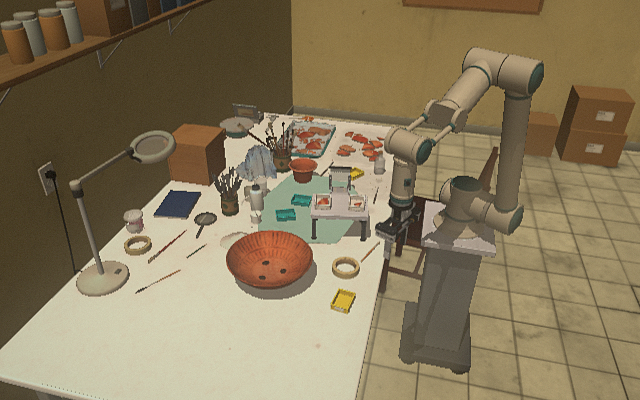

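View pics/top0.png

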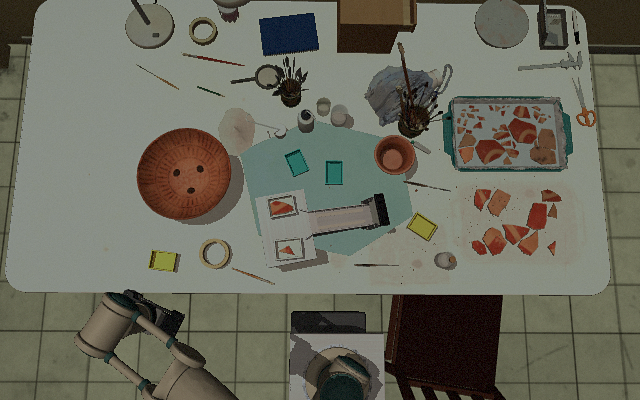

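The top picture (world x is up, world y is left) shows the deck at about (285,230) and the lane running right to the black gate rail at (378,210). The white trays are at (283,207) and (290,248). Possible look-alikes are turquoise at (297,162) and (334,172), and yellow at (422,227) and (164,261); none of them is a white tray on the deck. I'll take close crops next.

```bash
python3 -c "
import cv2
a=cv2.imread('pics/top0.png')[175:280,250:400]; cv2.imwrite('pics/tc.png',cv2.convertScaleAbs(cv2.resize(a,None,fx=5.3,fy=5.3,interpolation=cv2.INTER_CUBIC),alpha=1.15))
a=cv2.imread('pics/side0.png')[155:245,300:400]; cv2.imwrite('pics/sc.png',cv2.resize(a,None,fx=6.5,fy=6.5,interpolation=cv2.INTER_CUBIC))"
```

```text
(no output)
```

View pics/tc.png

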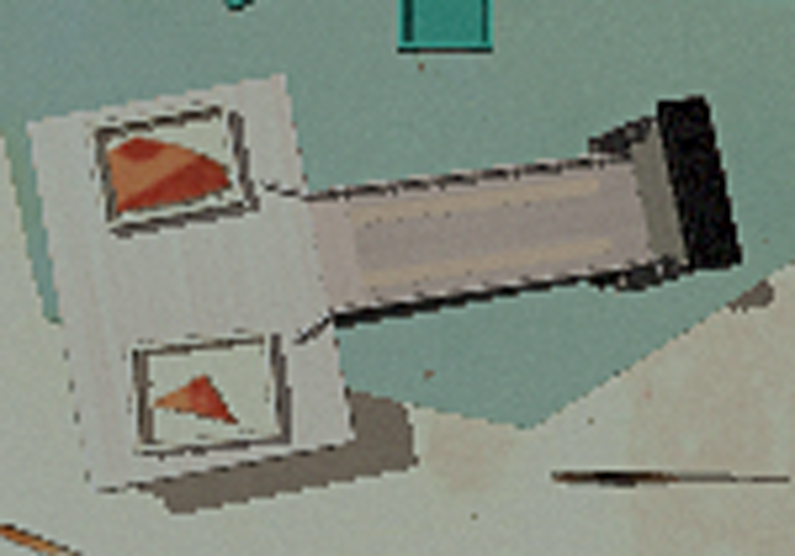

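View pics/sc.png

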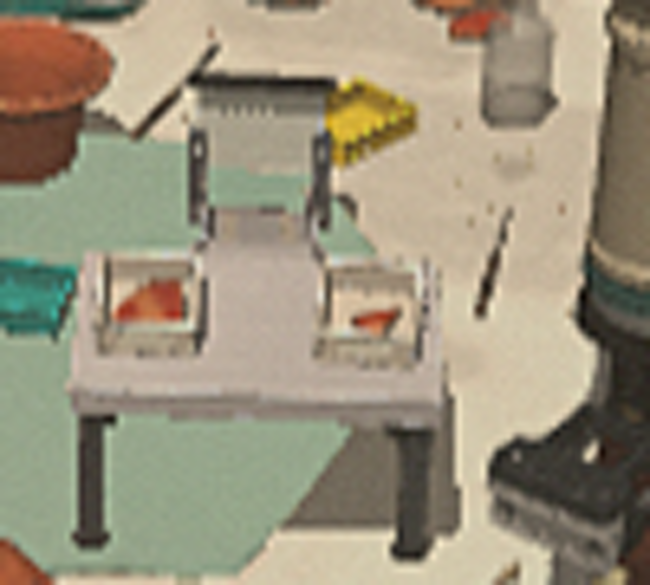

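The top crop shows the deck corners at (30,123), (284,76), (352,438) and (98,490). The broad sherd's tray is at the upper left, (176,170), and the narrow sherd's tray at the lower left, (210,395). The rail is at (700,183). In the side crop the rail top edge runs from (190,78) to (336,80), and the deck's rear corners are at (68,388) and (442,398). The two white trays on the deck are the ones to move.

```bash
cat > fit.py <<'E'
from h import *
from scipy.optimize import least_squares
T=lambda p:(250+(p[0]+.5)/5.3-.5,175+(p[1]+.5)/5.3-.5)
S=lambda p:(300+(p[0]+.5)/6.5-.5,155+(p[1]+.5)/6.5-.5)
def W(q,p):
    c,s=np.cos(q[2]),np.sin(q[2]); return np.array([q[0]+c*p[0]-s*p[1],q[1]+s*p[0]+c*p[1],p[2]])
deckT=[((.115,.192),(30,123)),((.115,.03),(284,76)),((-.115,.03),(352,438)),((-.115,.192),(98,490))]
deckS=[((.115,.192),(68,388)),((-.115,.192),(442,398))]
def res(q):
    r=[proj('top',W(q,(*p,q[3])))-T(u) for p,u in deckT]+[proj('side',W(q,(*p,q[3])))-S(u) for p,u in deckS]
    return np.ravel(r)
f=least_squares(res,[.4,.1,0,.127]); q=f.x
E
cat > m.py <<'E'
from fit import *
print('rack',q[:2],np.degrees(q[2]),'deckz',q[3],f.fun.round(1))
def inv(X):
    c,s=np.cos(q[2]),np.sin(q[2]); d=X[:2]-q[:2]; return np.array([c*d[0]+s*d[1],-s*d[0]+c*d[1]])*1e3
for n,us in(('broad',[(95,128),(238,104),(258,208),(116,236)]),('narrow',[(133,350),(272,333),(290,440),(140,455)])):
    P=np.array([inv(atz('top',T(u),.151)) for u in us]); print(n,P.round(),P.mean(0).round(1),[round(float(np.linalg.norm(P[i]-P[i-1]))) for i in range(4)])
c,s=np.cos(np.radians(25)),np.sin(np.radians(25))
lane=lambda x,y,z:W(q,(x,-.166+c*y-s*z,.04+s*y+c*z))
for (a,b) in(((190,78),(657,100)),((336,80),(742,263))): print('rail tri',tri(S(a),T(b)))
for g in(0,.03,.036):
  for y in (-.018,0,.018,-.036):
    print(g,y,[((np.array(proj('top',lane(x,y,.07+g)))-(250,175))*5.3).round() for x in(.054,-.054)],[((np.array(proj('side',lane(x,y,.07+g)))-(300,155))*6.5).round() for x in(.054,-.054)],lane(0,y,.07+g).round(3))
E
python3 m.py
```

```text
rack [0.51929937 0.06395579] 11.559877631980113 deckz 0.12361132675851924 [-0.5 -0.1  0.3 -0.6  1.2  0.3 -0.8  0.5 -0.3 -0.   0.1  0.4]
broad [[ 99. 150.]
 [ 96.  63.]
 [ 32.  63.]
 [ 31. 150.]] [ 64.5 106.4] [67, 88, 65, 87]
narrow [[ -38.  152.]
 [ -44.   69.]
 [-108.   70.]
 [-100.  159.]] [-72.4 112.6] [62, 83, 64, 89]
rail tri (array([ 0.60703543, -0.11299585,  0.1321855 ]), np.float64(0.003059336848040095))
rail tri (array([ 0.50940812, -0.1660794 ,  0.11634869]), np.float64(0.001443553340533383))
0 -0.018 [array([678., 100.]), array([716., 267.])] [array([179., 105.]), array([328., 110.])] [ 0.562 -0.144  0.096]
0 0 [array([655., 102.]), array([692., 271.])] [array([179., 107.]), array([329., 111.])] [ 0.558 -0.128  0.103]
0 0.018 [array([631., 105.]), array([668., 274.])] [array([178., 108.]), array([330., 113.])] [ 0.555 -0.112  0.111]
0 -0.036 [array([702.,  97.]), array([739., 263.])] [array([179., 103.]), array([327., 108.])] [ 0.565 -0.16   0.088]
0.03 -0.018 [array([705.,  88.]), array([743., 258.])] [array([180.,  63.]), array([330.,  68.])] [ 0.564 -0.156  0.123]
0.03 0 [array([681.,  91.]), array([719., 262.])] [array([180.,  65.]), array([331.,  70.])] [ 0.561 -0.14   0.131]
0.03 0.018 [array([657.,  94.]), array([695., 266.])] [array([180.,  66.]), array([332.,  71.])] [ 0.558 -0.124  0.138]
0.03 -0.036 [array([728.,  85.]), array([767., 254.])] [array([181.,  62.]), array([329.,  66.])] [ 0.568 -0.172  0.115]
0.036 -0.018 [array([710.,  86.]), array([749., 256.])] [array([181.,  55.]), array([330.,  60.])] [ 0.565 -0.159  0.128]
0.036 0 [array([686.,  89.]), array([725., 260.])] [array([180.,  56.]), array([331.,  61.])] [ 0.562 -0.143  0.136]
0.036 0.018 [array([662.,  91.]), array([701., 264.])] [array([180.,  58.]), array([332.,  63.])] [ 0.558 -0.127  0.144]
0.036 -0.036 [array([734.,  83.]), array([772., 253.])] [array([181.,  53.]), array([329.,  58.])] [ 0.568 -0.175  0.121]
```

```bash
cat > fit2.py <<'E'
from fit import *
c25,s25=np.cos(np.radians(25)),np.sin(np.radians(25))
def laneW(q,x,y,z): return W(q,(x,-.166+c25*y-s25*z,.04+s25*y+c25*z))
railT=[((.054,.018),(657,100)),((.054,-.018),(705,97)),((-.054,-.018),(742,263)),((-.054,.018),(692,268))]
def res2(q):
    a=[proj('top',W(q,(*p,.127)))-T(u) for p,u in deckT]+[proj('side',W(q,(*p,.127)))-S(u) for p,u in deckS]
    a+=[proj('top',laneW(q,*p,.07+q[3]))-T(u) for p,u in railT]
    a+=[proj('side',laneW(q,x,0.018,.07+q[3]))-S(u) for x,u in((.054,(190,75)),(-.054,(336,77)))]
    return np.ravel(a)
f2=least_squares(res2,[.52,.06,.2,.03],loss='soft_l1'); q2=f2.x
from scipy.spatial.transform import Rotation as Ro
def go(pos_rack,yaw_off=90,tilt=0,o=None):
    """deltas from present measured pose: rotation vector (deg, tool), then shift (cm) in the final tool frame"""
    o=o or robot.observe(); Rc=Ro.from_euler('xyz',o['orientation'],degrees=True)
    Rt=Ro.from_euler('ZX',[np.degrees(q2[2])+yaw_off,180],degrees=True)*Ro.from_euler('y',tilt,degrees=True)
    X=W(q2,pos_rack); print('t',round(o['time_s'],2),'world',X.round(4),'rot',(Rc.inv()*Rt).as_rotvec(degrees=True).round(2),'shift cm',(Rt.inv().apply(X-o['ee_pos'])*100).round(2))
def here():
    o=robot.observe(); c,s=np.cos(q2[2]),np.sin(q2[2]); d=o['ee_pos'][:2]-q2[:2]; print('rack pos',(1e3*np.array([c*d[0]+s*d[1],-s*d[0]+c*d[1],o['ee_pos'][2]])).round(1),o['orientation'].round(1),o['ft_force'].round(1))
E
python3 -c "
from fit2 import *
print(q2,np.degrees(q2[2]),res2(q2).reshape(-1,2).round(1).tolist())
q[:]=q2 if len(q)==4 else q
c,s=np.cos(q2[2]),np.sin(q2[2])
for n,us in(('broad',[(95,128),(238,104),(258,208),(116,236)]),('narrow',[(133,350),(272,333),(290,440),(140,455)])):
    P=np.array([atz('top',T(u),.151)[:2]-q2[:2] for u in us])@np.array([[c,-s],[s,c]]); print(n,(P*1e3).round().tolist(),(P.mean(0)*1e3).round(1))
def L(y,z): return (0,-.166+c25*y-s25*z,.04+s25*y+c25*z)
go(L(0,.07+q2[3]+.05),90,25)
here()
"
```

```text
[0.51836861 0.06430215 0.19798761 0.0269459 ] 11.343854489571495 [[-0.6, -0.3], [0.3, -0.6], [0.9, 0.6], [-1.2, 0.5], [-0.3, -0.7], [0.2, -0.1], [-0.1, -0.1], [-0.1, -0.5], [-0.0, 0.2], [0.4, 0.7], [-0.9, -0.2], [0.1, 0.3]]
broad [[99.0, 150.0], [97.0, 63.0], [32.0, 62.0], [32.0, 149.0]] [ 65.  106.1]
narrow [[-38.0, 151.0], [-43.0, 68.0], [-108.0, 69.0], [-99.0, 158.0]] [-71.9 111.8]
t 0.1 world [ 0.5632 -0.1593  0.1732] rot [-11.9   23.13  53.3 ] shift cm [-67.77  18.49 -28.12]
rack pos [-184.9  504.9  204.7] [-179.9   -0.   155.5] [ 0.5  0.7 -0.1]
```

Call:
{"fn": "servo_tool", "kwargs": {"commands": [{"delta_pos": [0,0,-2.5],"angular": [0,0,6.8],"jaw": 0},{"delta_pos": [0,0,-2.5],"angular": [0,0,6.8],"jaw": 0},{"delta_pos": [0,0,-2],"angular": [0,0,6.8],"jaw": 0},{"delta_pos": [0,0,0],"angular": [0,0,6.8],"jaw": 0},{"delta_pos": [0,0,0],"angular": [0,0,6.8],"jaw": 0}]}}

```text
time_s: 0.52
ee_pos: [0.2384, 0.524, 0.2768]
orientation: [179.9, -0.1, 121.2]
ft_force: [-0.1, 0.7, 0.1]
width: 0.0642
grip_force: 0.0
```

Call:
{"fn": "servo_tool", "kwargs": {"commands": [{"angular": [0,0,6.8],"delta_pos": [-3,0,0],"jaw": 0},{"angular": [0,0,6.7],"delta_pos": [-3,0,0],"jaw": 0},{"angular": [0,0,6.7],"delta_pos": [-3,0,0],"jaw": 0},{"delta_pos": [-3,1,0],"angular": [0,0,0],"jaw": 0},{"delta_pos": [-3,2,0],"angular": [0,0,0],"jaw": 0}]}}

```text
time_s: 0.93
ee_pos: [0.3153, 0.3875, 0.2753]
orientation: [-179.9, 0.0, 101.4]
ft_force: [0.3, 1.2, 0.8]
width: 0.0307
grip_force: 0.0
```

Call:
{"fn": "servo_tool", "kwargs": {"commands": [{"delta_pos": [-3.5,2,0],"angular": [0,0,0],"jaw": 0},{"delta_pos": [-3.5,2,0],"angular": [0,0,0],"jaw": 0},{"delta_pos": [-3.5,2,0],"angular": [0,0,0],"jaw": 0},{"delta_pos": [-3.5,2,0],"angular": [0,0,0],"jaw": 0},{"delta_pos": [-3.5,2,0],"angular": [0,0,0],"jaw": 0}]}}

```text
time_s: 1.35
ee_pos: [0.4499, 0.2355, 0.2752]
orientation: [-180.0, -0.0, 101.3]
ft_force: [0.9, 1.6, -0.9]
width: 0.0007
grip_force: 0.0
```

```bash
cat > p.py <<'E'
from fit2 import *
def L(y,z,x=0): return (x,-.166+c25*y-s25*z,.04+s25*y+c25*z)
E
python3 -c "
from p import *
go(L(0,.07+.03+.05),90,0); go(L(0,.07+.03+.05),90,25)
here()"
```

```text
t 1.35 world [ 0.5635 -0.1606  0.1759] rot [-0.02 -0.01  0.  ] shift cm [-41.07   3.34   9.93]
t 1.35 world [ 0.5635 -0.1606  0.1759] rot [-2.000e-02  2.499e+01 -0.000e+00] shift cm [-41.42   3.34  -8.36]
rack pos [-33.4 181.3 275.2] [-180.    -0.   101.3] [ 0.9  1.6 -0.9]
```

Call:
{"fn": "servo_tool", "kwargs": {"commands": [{"delta_pos": [-3.9,0.3,0],"angular": [0,0,0],"jaw": 0},{"delta_pos": [-3.9,0.3,0],"angular": [0,0,0],"jaw": 0},{"delta_pos": [-3.9,0.3,0],"angular": [0,0,0],"jaw": 0},{"delta_pos": [-3.9,0.3,0],"angular": [0,0,0],"jaw": 0},{"delta_pos": [-3.9,0.3,0],"angular": [0,0,0],"jaw": 0}]}}

```text
time_s: 1.77
ee_pos: [0.5022, 0.0471, 0.2751]
orientation: [-180.0, -0.0, 101.3]
ft_force: [0.5, 0.9, 0.6]
width: 0.0005
grip_force: 0.0
```

Call:
{"fn": "servo_tool", "kwargs": {"commands": [{"delta_pos": [-3.9,0.3,0],"angular": [0,0,0],"jaw": 0},{"delta_pos": [-3.9,0.3,0],"angular": [0,0,0],"jaw": 0},{"delta_pos": [-3.9,0.3,0],"angular": [0,0,0],"jaw": 0},{"delta_pos": [-3.9,0.3,0],"angular": [0,0,0],"jaw": 0},{"delta_pos": [-3.0,0.4,0],"angular": [0,0,0],"jaw": 0}]}}

```text
time_s: 2.18
ee_pos: [0.5546, -0.1333, 0.2749]
orientation: [-179.9, 0.0, 101.2]
ft_force: [0.3, -0.2, 1.3]
width: 0.0006
grip_force: 0.0
```

Call:
{"fn": "servo_tool", "kwargs": {"commands": [{"delta_pos": [0,0,0],"angular": [0,6.25,0],"jaw": 0},{"delta_pos": [0,0,0],"angular": [0,6.25,0],"jaw": 0},{"delta_pos": [0,0,0],"angular": [0,6.25,0],"jaw": 0},{"delta_pos": [0,0,0],"angular": [0,6.25,0],"jaw": 0},{"delta_pos": [0,0,0],"angular": [0,0,0],"jaw": 0}]}}

```text
time_s: 2.6
ee_pos: [0.5547, -0.1344, 0.2714]
orientation: [-179.7, -25.3, 100.9]
ft_force: [0.1, -0.9, -0.9]
width: 0.0007
grip_force: 0.0
```

```bash
python3 -c "
from p import *
go(L(0,.07+.03+.02),90,25)
here()"
```

```text
t 2.6 world [ 0.561  -0.1482  0.1488] rot [-0.13 -0.28 -0.42] shift cm [-6.52  0.35 10.49]
rack pos [  -3.5 -201.9  271.4] [-179.7  -25.3  100.9] [ 0.1 -0.9 -0.9]
```

Call:
{"fn": "servo_tool", "kwargs": {"commands": [{"delta_pos": [-1.6,0.1,2.6],"angular": [0,-0.2,-0.4],"jaw": 0},{"delta_pos": [-1.6,0.1,2.6],"angular": [0,0,0],"jaw": 0},{"delta_pos": [-1.6,0.1,2.6],"angular": [0,0,0],"jaw": 0},{"delta_pos": [-1.7,0.1,2.6],"angular": [0,0,0],"jaw": 0},{"delta_pos": [0,0,0],"angular": [0,0,0],"jaw": 0}]}}

```text
time_s: 3.02
ee_pos: [0.5589, -0.1427, 0.1486]
orientation: [-179.7, -25.0, 101.6]
ft_force: [-0.9, 0.6, 0.3]
width: 0.0009
grip_force: 0.0
```

Call:
{"fn": "servo_tool", "kwargs": {"commands": [{"delta_pos": [0,0,0.4],"angular": [0,0,0],"jaw": 0},{"delta_pos": [0,0,0.4],"angular": [0,0,0],"jaw": 0},{"delta_pos": [0,0,0.4],"angular": [0,0,0],"jaw": 0},{"delta_pos": [0,0,0.4],"angular": [0,0,0],"jaw": 0},{"delta_pos": [0,0,0.4],"angular": [0,0,0],"jaw": 0}]}}

```text
time_s: 3.43
ee_pos: [0.5608, -0.1359, 0.1366]
orientation: [179.7, -24.7, 101.9]
ft_force: [0.0, -1.2, 0.4]
width: 0.0005
grip_force: 0.0
```

Call:
{"fn": "servo_tool", "kwargs": {"commands": [{"delta_pos": [0,0,0.3],"angular": [0,0,0],"jaw": 0},{"delta_pos": [0,0,0.3],"angular": [0,0,0],"jaw": 0},{"delta_pos": [0,0,0.3],"angular": [0,0,0],"jaw": 0},{"delta_pos": [0,0,0.3],"angular": [0,0,0],"jaw": 0},{"delta_pos": [0,0,0.3],"angular": [0,0,0],"jaw": 0}]}}

```text
time_s: 3.85
ee_pos: [0.5591, -0.1297, 0.1223]
orientation: [179.8, -24.8, 101.8]
ft_force: [0.4, -0.7, 4.6]
width: 0.0006
grip_force: 1.8
```

```bash
python3 -c "
from p import *
go(L(0,.07),90,25)
here()"
```

```text
t 3.85 world [ 0.5568 -0.1275  0.1034] rot [0.04 0.18 0.41] shift cm [-0.56 -0.18  1.82]
rack pos [   1.8 -198.2  122.3] [179.8 -24.8 101.8] [ 0.4 -0.7  4.6]
```

Contact is made, with the gate pushing back at about 4.6 N. I'll keep going.

Call:
{"fn": "servo_tool", "kwargs": {"commands": [{"delta_pos": [-0.1,0,0.35],"angular": [0,0,0],"jaw": 0},{"delta_pos": [-0.1,0,0.35],"angular": [0,0,0],"jaw": 0},{"delta_pos": [-0.1,0,0.35],"angular": [0,0,0],"jaw": 0},{"delta_pos": [0,0,0.3],"angular": [0,0,0],"jaw": 0},{"delta_pos": [0,0,0.2],"angular": [0,0,0],"jaw": 0}]}}

```text
time_s: 4.27
ee_pos: [0.5583, -0.1258, 0.1062]
orientation: [179.8, -24.8, 101.8]
ft_force: [-0.3, 1.8, 4.0]
width: 0.0006
grip_force: 1.7
```

Call:
{"fn": "servo_tool", "kwargs": {"commands": [{"delta_pos": [0,0,0.1],"angular": [0,0,0],"jaw": 0},{"delta_pos": [0,0,0.1],"angular": [0,0,0],"jaw": 0},{"delta_pos": [0,0,0.1],"angular": [0,0,0],"jaw": 0},{"delta_pos": [0,0,0],"angular": [0,0,0],"jaw": 0},{"delta_pos": [0,0,0],"angular": [0,0,0],"jaw": 0}]}}

```text
time_s: 4.68
ee_pos: [0.5582, -0.1251, 0.1047]
orientation: [179.8, -24.8, 101.8]
ft_force: [-0.1, 0.0, 7.3]
width: 0.0005
grip_force: 3.2
```

```bash
python3 -c "
from p import *
go(L(0,.07),90,25)
here()"
```

```text
t 4.68 world [ 0.5568 -0.1275  0.1034] rot [0.03 0.22 0.43] shift cm [-0.24 -0.18  0.03]
rack pos [   1.8 -193.5  104.7] [179.8 -24.8 101.8] [-0.1  0.   7.3]
```

Call:
{"fn": "servo_tool", "kwargs": {"commands": [{"delta_pos": [0,0,0.15],"angular": [0,0,0],"jaw": 0},{"delta_pos": [0,0,0.15],"angular": [0,0,0],"jaw": 0},{"delta_pos": [0,0,0.1],"angular": [0,0,0],"jaw": 0},{"delta_pos": [0,0,0],"angular": [0,0,0],"jaw": 0},{"delta_pos": [0,0,0],"angular": [0,0,0],"jaw": 0}]}}

```text
time_s: 5.1
ee_pos: [0.5583, -0.125, 0.1045]
orientation: [179.6, -24.6, 101.9]
ft_force: [-3.7, -5.7, 22.6]
width: 0.0007
grip_force: 11.5
```

Call:
{"fn": "servo_tool", "kwargs": {"commands": [{"delta_pos": [0,0,-2],"angular": [0,0,0],"jaw": 0},{"delta_pos": [0,0,-3],"angular": [0,0,0],"jaw": 0},{"delta_pos": [0,0,-3.5],"angular": [0,0,0],"jaw": 0},{"delta_pos": [0,0,-3.5],"angular": [0,0,0],"jaw": 0},{"delta_pos": [0,0,-3.5],"angular": [0,0,0],"jaw": 0}]}}

```text
time_s: 5.52
ee_pos: [0.5703, -0.1884, 0.2415]
orientation: [179.9, -24.7, 101.7]
ft_force: [0.7, -0.3, -0.6]
width: 0.0004
grip_force: 0.0
```

Call:
{"fn": "servo_tool", "kwargs": {"commands": [{"delta_pos": [0,0,0],"angular": [0,-6.3,0],"jaw": 0},{"delta_pos": [0,0,0],"angular": [0,-6.2,0],"jaw": 0},{"delta_pos": [0,0,0],"angular": [0,-6.2,0],"jaw": 0},{"delta_pos": [0,0,0],"angular": [0,-6.1,0],"jaw": 0},{"delta_pos": [0,0,0],"angular": [0,0,7],"jaw": 0.4}]}}

```text
time_s: 5.93
ee_pos: [0.5697, -0.1841, 0.2423]
orientation: [179.7, 0.2, 94.8]
ft_force: [0.1, 0.6, 0.5]
width: 0.0043
grip_force: 0.0
```

Call:
{"fn": "servo_tool", "kwargs": {"commands": [{"angular": [0,0,7],"delta_pos": [0,0,0],"jaw": 0.4},{"angular": [0,0,7],"delta_pos": [0,0,0],"jaw": 0.4},{"angular": [0,0,7],"delta_pos": [0,0,0],"jaw": 0.4},{"angular": [0,0,7],"delta_pos": [0,0,0],"jaw": 0.4},{"angular": [0,0,7],"delta_pos": [0,0,0],"jaw": 0.4}]}}

```text
time_s: 6.35
ee_pos: [0.5705, -0.1878, 0.2403]
orientation: [179.8, -0.0, 59.4]
ft_force: [0.2, 0.2, -0.5]
width: 0.0362
grip_force: 0.0
```

Call:
{"fn": "servo_tool", "kwargs": {"commands": [{"angular": [0,0,7],"delta_pos": [0,0,0],"jaw": 0.4},{"angular": [0,0,7],"delta_pos": [0,0,0],"jaw": 0.4},{"angular": [0,0,7],"delta_pos": [0,0,0],"jaw": 0.4},{"angular": [0,0,7],"delta_pos": [0,0,0],"jaw": 0.4},{"angular": [0,0,7],"delta_pos": [0,0,0],"jaw": 0.4}]}}

```text
time_s: 6.77
ee_pos: [0.5704, -0.188, 0.2403]
orientation: [179.9, -0.1, 24.4]
ft_force: [0.6, -1.0, -0.9]
width: 0.0373
grip_force: 0.0
```

```bash
python3 -c "
from p import *
go((.118,.106,.22),0,0)
here()"
```

```text
t 6.77 world [0.6132 0.1914 0.22  ] rot [ 0.1  -0.11 13.02] shift cm [ 11.66 -36.36   2.03]
rack pos [   1.4 -257.6  240.3] [ 1.799e+02 -1.000e-01  2.440e+01] [ 0.6 -1.  -0.9]
```

Call:
{"fn": "servo_tool", "kwargs": {"commands": [{"angular": [0,0,6.5],"delta_pos": [0,0,0],"jaw": 0.4},{"angular": [0,0,6.5],"delta_pos": [0,0,0],"jaw": 0.4},{"angular": [0,0,0],"delta_pos": [1.1,-3.7,0],"jaw": 0.4},{"angular": [0,0,0],"delta_pos": [1.2,-3.7,0],"jaw": 0.4},{"angular": [0,0,0],"delta_pos": [1.2,-3.7,0],"jaw": 0.4}]}}

```text
time_s: 7.18
ee_pos: [0.5824, -0.0715, 0.2403]
orientation: [179.9, -0.1, 11.6]
ft_force: [-0.2, 0.2, -0.1]
width: 0.0373
grip_force: 0.0
```

Call:
{"fn": "servo_tool", "kwargs": {"commands": [{"angular": [0,0,0],"delta_pos": [1.2,-3.7,0],"jaw": 0.4},{"angular": [0,0,0],"delta_pos": [1.2,-3.7,0],"jaw": 0.4},{"angular": [0,0,0],"delta_pos": [1.2,-3.7,0],"jaw": 0.4},{"angular": [0,0,0],"delta_pos": [1.2,-3.7,0],"jaw": 0.4},{"angular": [0,0,0],"delta_pos": [1.2,-3.7,0],"jaw": 0.4}]}}

```text
time_s: 7.6
ee_pos: [0.6038, 0.1232, 0.2408]
orientation: [179.9, -0.2, 11.7]
ft_force: [0.3, 0.2, 0.3]
width: 0.0378
grip_force: 0.0
```

Call:
{"fn": "servo_tool", "kwargs": {"commands": [{"angular": [0,0,0],"delta_pos": [1.2,-3.5,0.5],"jaw": 0.4},{"angular": [0,0,0],"delta_pos": [0.9,-3.3,0.5],"jaw": 0.4},{"angular": [0,0,0],"delta_pos": [0,0,1],"jaw": 0.4},{"angular": [0,0,0],"delta_pos": [0,0,0],"jaw": 0.4},{"angular": [0,0,0],"delta_pos": [0,0,0],"jaw": 0.4}]}}

```text
time_s: 8.02
ee_pos: [0.6099, 0.192, 0.2201]
orientation: [179.9, -0.0, 11.7]
ft_force: [0.5, -0.4, 0.5]
width: 0.0375
grip_force: 0.0
```

```bash
python3 -c "
from p import *
snap('top','top1.png'); snap('side','side1.png')
a=cv2.imread('pics/top1.png')[165:285,240:400]; b=cv2.imread('pics/side1.png')[135:255,290:410]
cv2.imwrite('pics/v1.png',np.hstack([cv2.resize(a,None,fx=2.8,fy=2.8),cv2.resize(b,None,fx=2.8,fy=2.8)]))
go((.113,.106,.136),0,0)
here()"
```

```text
t 8.12 world [0.6083 0.1905 0.136 ] rot [ 0.07 -0.18  0.28] shift cm [-0.24  0.04  8.55]
rack pos [115.4 106.4 221.5] [179.9  -0.2  11.6] [ 0.7 -1.  -0.6]
```

View pics/v1.png

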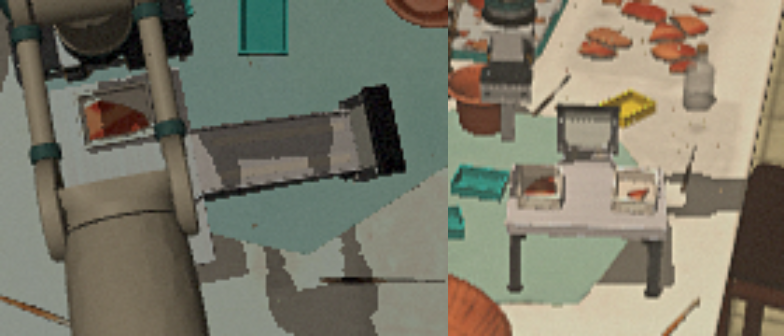

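The left half shows the gripper beside the deck at (120,40), clear of the broad tray at (115,115), and the rail at (380,130). The right half shows the gate lower than before, at (588,115). Both trays are where they were.

Call:
{"fn": "servo_tool", "kwargs": {"commands": [{"angular": [0,0,0],"delta_pos": [0,0,2.5],"jaw": 0.4},{"angular": [0,0,0],"delta_pos": [0,0,2.5],"jaw": 0.4},{"angular": [0,0,0],"delta_pos": [0,0,2],"jaw": 0.4},{"angular": [0,0,0],"delta_pos": [0,0,1],"jaw": 0.4},{"angular": [0,0,0],"delta_pos": [0,0,0.5],"jaw": 0.4}]}}

```text
time_s: 8.53
ee_pos: [0.6101, 0.1914, 0.1352]
orientation: [180.0, -0.1, 11.6]
ft_force: [0.1, -0.3, -0.2]
width: 0.0377
grip_force: 0.0
```

Call:
{"fn": "servo_tool", "kwargs": {"commands": [{"angular": [0,0,0],"delta_pos": [-0.4,0,0],"jaw": 0.4},{"angular": [0,0,0],"delta_pos": [-0.4,0,0],"jaw": 0.4},{"angular": [0,0,0],"delta_pos": [-0.4,0,0],"jaw": 0.4},{"angular": [0,0,0],"delta_pos": [-0.4,0,0],"jaw": 0.4},{"angular": [0,0,0],"delta_pos": [-0.4,0,0],"jaw": 0.4}]}}

```text
time_s: 8.95
ee_pos: [0.5915, 0.1891, 0.1377]
orientation: [-180.0, -0.3, 11.7]
ft_force: [0.2, 0.7, 1.3]
width: 0.0377
grip_force: 0.4
```

Call:
{"fn": "servo_tool", "kwargs": {"commands": [{"angular": [0,0,0],"delta_pos": [-0.4,0,0],"jaw": 0.4},{"angular": [0,0,0],"delta_pos": [-0.4,0,0],"jaw": 0.4},{"angular": [0,0,0],"delta_pos": [-0.4,0,0],"jaw": 0.4},{"angular": [0,0,0],"delta_pos": [-0.4,0,0],"jaw": 0.4},{"angular": [0,0,0],"delta_pos": [-0.4,0,0],"jaw": 0.4}]}}

```text
time_s: 9.37
ee_pos: [0.571, 0.1848, 0.1363]
orientation: [-180.0, -0.2, 11.7]
ft_force: [1.0, 0.1, 0.7]
width: 0.0383
grip_force: 0.4
```

Call:
{"fn": "servo_tool", "kwargs": {"commands": [{"angular": [0,0,0],"delta_pos": [-0.4,0,0],"jaw": 0.4},{"angular": [0,0,0],"delta_pos": [-0.4,0,0],"jaw": 0.4},{"angular": [0,0,0],"delta_pos": [-0.4,0,0],"jaw": 0.4},{"angular": [0,0,0],"delta_pos": [-0.4,0,0],"jaw": 0.4},{"angular": [0,0,0],"delta_pos": [-0.4,0,0],"jaw": 0.4}]}}

```text
time_s: 9.78
ee_pos: [0.5514, 0.1807, 0.1362]
orientation: [-180.0, -0.2, 11.7]
ft_force: [1.1, 0.1, -0.1]
width: 0.0379
grip_force: 0.4
```

```bash
python3 -c "
from p import *
go((.039,.106,.136),0,0)
here()"
```

```text
t 9.78 world [0.5358 0.1759 0.136 ] rot [-0.01 -0.17  0.36] shift cm [-1.63  0.17  0.02]
rack pos [ 55.3 107.7 136.2] [-180.    -0.2   11.7] [ 1.1  0.1 -0.1]
```

Call:
{"fn": "servo_tool", "kwargs": {"commands": [{"angular": [0,0,0.3],"delta_pos": [-0.4,0,0],"jaw": 0.4},{"angular": [0,0,0],"delta_pos": [-0.4,0,0],"jaw": 0.4},{"angular": [0,0,0],"delta_pos": [-0.4,0,0],"jaw": 0.4},{"angular": [0,0,0],"delta_pos": [-0.3,0,0],"jaw": 0.4},{"angular": [0,0,0],"delta_pos": [0,0,0],"jaw": 0.4}]}}

```text
time_s: 10.2
ee_pos: [0.536, 0.1776, 0.1361]
orientation: [-180.0, -0.1, 11.4]
ft_force: [-0.2, -0.2, 0.2]
width: 0.0375
grip_force: 0.0
```

Call:
{"fn": "servo_tool", "kwargs": {"commands": [{"angular": [0,0,0],"delta_pos": [0,0,0],"jaw": 0.4},{"angular": [0,0,0],"delta_pos": [0.5,0,0],"jaw": 0.4},{"angular": [0,0,0],"delta_pos": [0.5,0,-2],"jaw": 0.4},{"angular": [0,0,0],"delta_pos": [0,0,-3],"jaw": 0.4},{"angular": [0,0,0],"delta_pos": [0,-2,-3],"jaw": 0.4}]}}

```text
time_s: 10.62
ee_pos: [0.5433, 0.1969, 0.2159]
orientation: [179.9, -0.0, 11.2]
ft_force: [1.5, 0.9, 0.0]
width: 0.0377
grip_force: 0.0
```

```bash
python3 -c "
from p import *
go((0,.172,.22),90,0)
here()"
```

```text
t 10.62 world [0.4845 0.2329 0.22  ] rot [  0.11   0.11 -90.1 ] shift cm [ 4.69 -5.05 -0.41]
rack pos [ 50.5 125.1 215.9] [179.9  -0.   11.2] [1.5 0.9 0. ]
```

Call:
{"fn": "servo_tool", "kwargs": {"commands": [{"angular": [0,0,-7],"delta_pos": [0,0,0],"jaw": 0.4},{"angular": [0,0,-7],"delta_pos": [0,0,0],"jaw": 0.4},{"angular": [0,0,-7],"delta_pos": [0,0,0],"jaw": 0.4},{"angular": [0,0,-7],"delta_pos": [0,0,0],"jaw": 0.4},{"angular": [0,0,-7],"delta_pos": [0,0,0],"jaw": 0.4}]}}

```text
time_s: 11.03
ee_pos: [0.5431, 0.1995, 0.216]
orientation: [179.9, -0.1, 46.8]
ft_force: [-0.4, 0.1, -0.7]
width: 0.0373
grip_force: 0.0
```

Call:
{"fn": "servo_tool", "kwargs": {"commands": [{"angular": [0,0,-7],"delta_pos": [0,0,0],"jaw": 0.4},{"angular": [0,0,-7],"delta_pos": [0,0,0],"jaw": 0.4},{"angular": [0,0,-7],"delta_pos": [0,0,0],"jaw": 0.4},{"angular": [0,0,-7],"delta_pos": [0,0,0],"jaw": 0.4},{"angular": [0,0,-7],"delta_pos": [0,0,0],"jaw": 0.4}]}}

```text
time_s: 11.45
ee_pos: [0.5431, 0.1994, 0.2159]
orientation: [179.9, -0.1, 81.8]
ft_force: [0.2, -0.6, 0.7]
width: 0.0376
grip_force: 0.0
```

Call:
{"fn": "servo_tool", "kwargs": {"commands": [{"angular": [0,0,-7],"delta_pos": [0,0,0],"jaw": 0.4},{"angular": [0,0,-7],"delta_pos": [0,0,0],"jaw": 0.4},{"angular": [0,0,-6.1],"delta_pos": [0,0,0],"jaw": 0.4},{"angular": [0,0,0],"delta_pos": [2,-2.5,0],"jaw": 0.4},{"angular": [0,0,0],"delta_pos": [2,-2.5,0],"jaw": 0.4}]}}

```text
time_s: 11.87
ee_pos: [0.4866, 0.2285, 0.2153]
orientation: [179.9, -0.0, 101.4]
ft_force: [0.1, 0.7, -0.2]
width: 0.0375
grip_force: 0.0
```

```bash
python3 -c "
from p import *
go((0,.168,.136),90,0)
here()"
```

```text
t 11.87 world [0.4853 0.229  0.136 ] rot [ 0.14 -0.    0.03] shift cm [ 0.08 -0.11  7.93]
rack pos [  1.1 167.2 215.3] [179.9  -0.  101.4] [ 0.1  0.7 -0.2]
```

Call:
{"fn": "servo_tool", "kwargs": {"commands": [{"angular": [0,0,0],"delta_pos": [0.3,-0.1,2],"jaw": 0.4},{"angular": [0,0,0],"delta_pos": [0,0,2],"jaw": 0.4},{"angular": [0,0,0],"delta_pos": [0,0,2],"jaw": 0.4},{"angular": [0,0,0],"delta_pos": [0,0,1.5],"jaw": 0.4},{"angular": [0,0,0],"delta_pos": [0,0,0.4],"jaw": 0.4}]}}

```text
time_s: 12.28
ee_pos: [0.4828, 0.2309, 0.1344]
orientation: [-179.9, 0.0, 101.5]
ft_force: [-0.5, 0.0, 0.7]
width: 0.0378
grip_force: 0.0
```

```bash
python3 -c "
from p import *
snap('top','top2.png'); snap('side','side2.png')
a=cv2.imread('pics/top2.png')[165:285,240:400]; b=cv2.imread('pics/side2.png')[135:255,290:410]
cv2.imwrite('pics/v2.png',np.hstack([cv2.resize(a,None,fx=2.8,fy=2.8),cv2.resize(b,None,fx=2.8,fy=2.8)]))
here()"
```

```text
rack pos [ -0.8 170.4 136.2] [180.    0.  101.5] [-0.4  0.2  0.4]
```

View pics/v2.png

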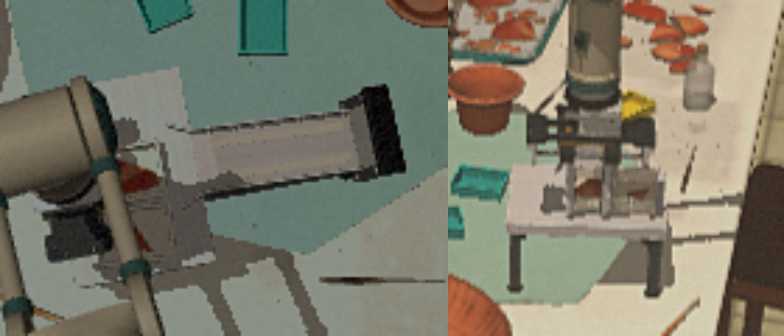

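The broad tray now sits in the middle of the deck, lined up with the lane at (140,165). The two fingers are behind it at (590,190) in the side view. I'll push it downhill (tool −x).

Call:
{"fn": "servo_tool", "kwargs": {"commands": [{"angular": [0,0,-0.1],"delta_pos": [-0.5,0,0],"jaw": 0.4},{"angular": [0,0,0],"delta_pos": [-0.5,0,0],"jaw": 0.4},{"angular": [0,0,0],"delta_pos": [-0.4,0,0],"jaw": 0.4},{"angular": [0,0,0],"delta_pos": [-0.4,0,0],"jaw": 0.4},{"angular": [0,0,0],"delta_pos": [-0.4,0,0],"jaw": 0.4}]}}

```text
time_s: 12.8
ee_pos: [0.4894, 0.2095, 0.1378]
orientation: [179.7, -0.0, 101.6]
ft_force: [0.2, -0.1, 0.8]
width: 0.0373
grip_force: 0.4
```

Call:
{"fn": "servo_tool", "kwargs": {"commands": [{"angular": [0,0,0],"delta_pos": [-0.4,0,0],"jaw": 0.4},{"angular": [0,0,0],"delta_pos": [-0.4,0,0],"jaw": 0.4},{"angular": [0,0,0],"delta_pos": [-0.4,0,0],"jaw": 0.4},{"angular": [0,0,0],"delta_pos": [-0.4,0,0],"jaw": 0.4},{"angular": [0,0,0],"delta_pos": [-0.4,0,0],"jaw": 0.4}]}}

```text
time_s: 13.22
ee_pos: [0.4929, 0.1898, 0.137]
orientation: [179.8, -0.0, 101.6]
ft_force: [-0.2, 0.9, 1.0]
width: 0.0373
grip_force: 0.4
```

Call:
{"fn": "servo_tool", "kwargs": {"commands": [{"angular": [0,0,0],"delta_pos": [-0.4,0,0],"jaw": 0.4},{"angular": [0,0,0],"delta_pos": [-0.4,0,0],"jaw": 0.4},{"angular": [0,0,0],"delta_pos": [-0.4,0,0],"jaw": 0.4},{"angular": [0,0,0],"delta_pos": [-0.4,0,0],"jaw": 0.4},{"angular": [0,0,0],"delta_pos": [-0.4,0,0],"jaw": 0.4}]}}

```text
time_s: 13.63
ee_pos: [0.4969, 0.1698, 0.1369]
orientation: [179.8, 0.0, 101.6]
ft_force: [-0.4, 0.2, -0.0]
width: 0.0378
grip_force: 0.3
```

```bash
python3 -c "
from p import *
here()"
```

```text
rack pos [ -0.3 107.7 136.9] [179.8   0.  101.6] [-0.4  0.2 -0. ]
```

Call:
{"fn": "servo_tool", "kwargs": {"commands": [{"angular": [0,0,0],"delta_pos": [-0.4,0,0],"jaw": 0.4},{"angular": [0,0,0],"delta_pos": [-0.4,0,0],"jaw": 0.4},{"angular": [0,0,0],"delta_pos": [-0.4,0,0],"jaw": 0.4},{"angular": [0,0,0],"delta_pos": [-0.4,0,0],"jaw": 0.4},{"angular": [0,0,0],"delta_pos": [-0.4,0,0],"jaw": 0.4}]}}

```text
time_s: 14.05
ee_pos: [0.5009, 0.1505, 0.137]
orientation: [179.8, 0.0, 101.6]
ft_force: [0.2, -0.4, 0.1]
width: 0.0377
grip_force: 0.2
```

Call:
{"fn": "servo_tool", "kwargs": {"commands": [{"angular": [0,0,0],"delta_pos": [-0.3,0,0],"jaw": 0.4},{"angular": [0,0,0],"delta_pos": [-0.3,0,0],"jaw": 0.4},{"angular": [0,0,0],"delta_pos": [-0.3,0,0],"jaw": 0.4},{"angular": [0,0,0],"delta_pos": [-0.3,0,0],"jaw": 0.4},{"angular": [0,0,0],"delta_pos": [-0.3,0,0],"jaw": 0.4}]}}

```text
time_s: 14.47
ee_pos: [0.504, 0.1361, 0.1371]
orientation: [179.8, -0.0, 101.6]
ft_force: [-0.7, 0.3, 0.8]
width: 0.0376
grip_force: 0.1
```

Call:
{"fn": "servo_tool", "kwargs": {"commands": [{"angular": [0,0,0],"delta_pos": [-0.3,0,0],"jaw": 0.4},{"angular": [0,0,0],"delta_pos": [-0.3,0,0],"jaw": 0.4},{"angular": [0,0,0],"delta_pos": [-0.3,0,0],"jaw": 0.4},{"angular": [0,0,0],"delta_pos": [0,0,0],"jaw": 0.4},{"angular": [0,0,0],"delta_pos": [0,0,0],"jaw": 0.4}]}}

```text
time_s: 14.88
ee_pos: [0.5057, 0.1273, 0.137]
orientation: [179.8, -0.0, 101.6]
ft_force: [0.2, 0.4, 0.1]
width: 0.0377
grip_force: 0.0
```

```bash
python3 -c "
from p import *
snap('top','top3.png'); snap('side','side3.png')
a=cv2.imread('pics/top3.png')[165:285,240:400]; b=cv2.imread('pics/side3.png')[135:255,290:410]
cv2.imwrite('pics/v3.png',np.hstack([cv2.resize(a,None,fx=2.8,fy=2.8),cv2.resize(b,None,fx=2.8,fy=2.8)]))
here()"
```

```text
rack pos [ -0.   64.5 137. ] [179.8  -0.  101.6] [-0.4 -0.1 -0.9]
```

View pics/v3.png

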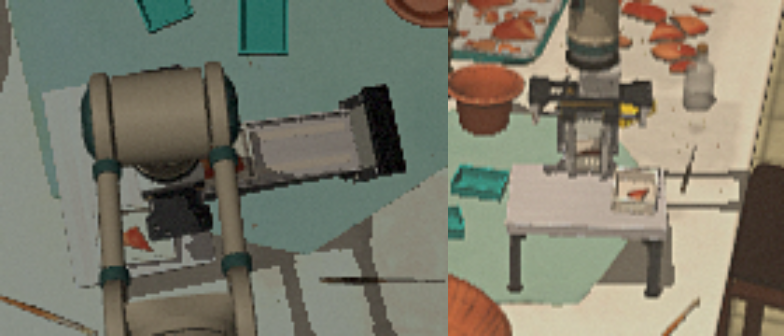

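The broad tray is partly in the lane (its sherd is at (213,165)) and hasn't slid yet. I'll push slightly further.

Call:
{"fn": "servo_tool", "kwargs": {"commands": [{"angular": [0,0,0],"delta_pos": [-0.3,0,0],"jaw": 0.3},{"angular": [0,0,0],"delta_pos": [-0.3,0,0],"jaw": 0.3},{"angular": [0,0,0],"delta_pos": [-0.3,0,0],"jaw": 0.3},{"angular": [0,0,0],"delta_pos": [-0.3,0,0],"jaw": 0.3},{"angular": [0,0,0],"delta_pos": [-0.3,0,0],"jaw": 0.3}]}}

```text
time_s: 15.4
ee_pos: [0.5088, 0.1125, 0.137]
orientation: [179.8, 0.0, 101.6]
ft_force: [-1.2, -0.3, -1.0]
width: 0.0281
grip_force: 0.0
```

Call:
{"fn": "servo_tool", "kwargs": {"commands": [{"angular": [0,0,0],"delta_pos": [-0.3,0,0],"jaw": 0.3},{"angular": [0,0,0],"delta_pos": [-0.2,0,0],"jaw": 0.3},{"angular": [0,0,0],"delta_pos": [0,0,0],"jaw": 0.3},{"angular": [0,0,0],"delta_pos": [0,0,0],"jaw": 0.3},{"angular": [0,0,0],"delta_pos": [0,0,0],"jaw": 0.3}]}}

```text
time_s: 15.82
ee_pos: [0.5097, 0.108, 0.1371]
orientation: [179.8, -0.0, 101.6]
ft_force: [0.1, -0.4, -0.2]
width: 0.0283
grip_force: 0.0
```

```bash
python3 -c "
from p import *
K3=cv2.imread('pics/top3.png').astype(int)
c=snap('top','top4.png')['pixels'].astype(int); here()
# sherd red mask centroid within lane region
for im in(K3,c):
    m=(im[...,2]-im[...,0]>60); m[:190]=0;m[235:]=0;m[:,:300]=0;m[:,380:]=0
    print(m.sum(), np.argwhere(m).mean(0)[::-1] if m.any() else '')
print('expect at rest',proj('top',laneW(q2,0,.042,.008)))"
```

```text
rack pos [1.00e-01 4.46e+01 1.37e+02] [179.8  -0.  101.6] [ 0.2 -0.2  0. ]
0 
149 [356.71812081 215.25503356]
expect at rest [356.82127035 215.7018987 ]
```

The sherd's centroid (356.7,215.3) matches the resting place against the gate (356.8,215.7). Now for the narrow tray.

Call:
{"fn": "servo_tool", "kwargs": {"commands": [{"angular": [0,0,0],"delta_pos": [1,0,-2],"jaw": 0.4},{"angular": [0,0,0],"delta_pos": [1,0,-3],"jaw": 0.4},{"angular": [0,0,0],"delta_pos": [1,0,-3.5],"jaw": 0.4},{"angular": [0,0,7],"delta_pos": [0,0,0],"jaw": 0.4},{"angular": [0,0,7],"delta_pos": [0,0,0],"jaw": 0.4}]}}

```text
time_s: 16.28
ee_pos: [0.5048, 0.1382, 0.2247]
orientation: [179.5, -0.1, 87.3]
ft_force: [-0.3, 0.4, -1.3]
width: 0.0378
grip_force: 0.0
```

Call:
{"fn": "servo_tool", "kwargs": {"commands": [{"angular": [0,0,7],"delta_pos": [0,0,0],"jaw": 0.4},{"angular": [0,0,7],"delta_pos": [0,0,0],"jaw": 0.4},{"angular": [0,0,7],"delta_pos": [0,0,0],"jaw": 0.4},{"angular": [0,0,7],"delta_pos": [0,0,0],"jaw": 0.4},{"angular": [0,0,7],"delta_pos": [0,0,0],"jaw": 0.4}]}}

```text
time_s: 16.7
ee_pos: [0.5033, 0.1375, 0.2221]
orientation: [179.9, -0.1, 52.3]
ft_force: [0.9, 0.3, -0.3]
width: 0.0379
grip_force: 0.0
```

Call:
{"fn": "servo_tool", "kwargs": {"commands": [{"angular": [0,0,7],"delta_pos": [0,0,0],"jaw": 0.4},{"angular": [0,0,7],"delta_pos": [0,0,0],"jaw": 0.4},{"angular": [0,0,7],"delta_pos": [0,0,0],"jaw": 0.4},{"angular": [0,0,7],"delta_pos": [0,0,0],"jaw": 0.4},{"angular": [0,0,7],"delta_pos": [0,0,0],"jaw": 0.4}]}}

```text
time_s: 17.12
ee_pos: [0.5033, 0.1374, 0.222]
orientation: [180.0, -0.2, 17.3]
ft_force: [-0.1, -0.4, -0.6]
width: 0.0378
grip_force: 0.0
```

```bash
python3 -c "
from p import *
go((-.126,.112,.22),0,0); here()"
```

```text
t 17.12 world [0.3728 0.1493 0.22  ] rot [ 0.   -0.17  5.94] shift cm [-12.56  -3.73   0.2 ]
rack pos [ -0.4  74.7 222. ] [180.   -0.2  17.3] [-0.1 -0.4 -0.6]
```

Call:
{"fn": "servo_tool", "kwargs": {"commands": [{"angular": [0,0,5.9],"delta_pos": [0,0,0],"jaw": 0.4},{"angular": [0,0,0],"delta_pos": [-3.2,-1,0],"jaw": 0.4},{"angular": [0,0,0],"delta_pos": [-3.2,-1,0],"jaw": 0.4},{"angular": [0,0,0],"delta_pos": [-3.2,-1,0],"jaw": 0.4},{"angular": [0,0,0],"delta_pos": [-3.0,-0.7,0],"jaw": 0.4}]}}

```text
time_s: 17.53
ee_pos: [0.3706, 0.1482, 0.2214]
orientation: [-180.0, -0.1, 11.7]
ft_force: [-1.3, 0.4, -0.5]
width: 0.0375
grip_force: 0.0
```

Call:
{"fn": "servo_tool", "kwargs": {"commands": [{"angular": [0,0,0],"delta_pos": [0,0,0],"jaw": 0.4},{"angular": [0,0,0],"delta_pos": [0,0,2],"jaw": 0.4},{"angular": [0,0,0],"delta_pos": [0,0,1],"jaw": 0.4},{"angular": [0,0,0],"delta_pos": [0,0,0],"jaw": 0.4},{"angular": [0,0,0],"delta_pos": [0,0,0],"jaw": 0.4}]}}

```text
time_s: 17.95
ee_pos: [0.3728, 0.148, 0.1916]
orientation: [-180.0, -0.1, 11.7]
ft_force: [-0.2, 1.0, -0.1]
width: 0.0377
grip_force: 0.0
```

```bash
python3 -c "
from p import *
snap('side','side5.png'); b=cv2.imread('pics/side5.png')[165:230,320:400]
cv2.imwrite('pics/v5.png',cv2.resize(b,None,fx=7,fy=7))
go((-.126,.112,.136),0,0); here()"
```

```text
t 18.0 world [0.3728 0.1493 0.136 ] rot [-0.   -0.21  0.37] shift cm [-0.02 -0.13  5.61]
rack pos [-125.8  110.7  192.1] [-180.    -0.2   11.7] [ 1.  -0.3  0.6]
```

View pics/v5.png

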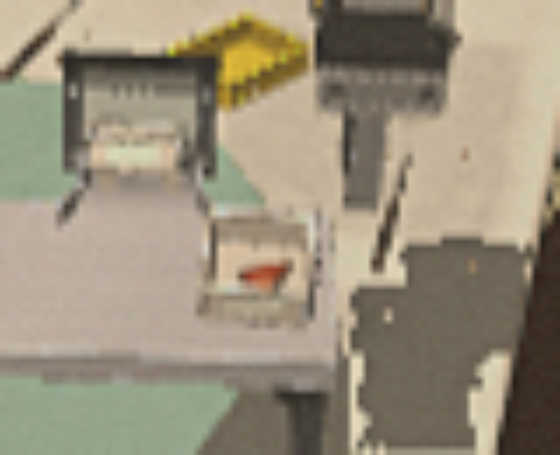

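The first tray is seen against the gate at (130,150). The fingers are at (360,190), to the right of the narrow tray at (260,265) and clear of it. I'll go down and push +x.

Call:
{"fn": "servo_tool", "kwargs": {"commands": [{"angular": [0,0,0.3],"delta_pos": [0,0,2],"jaw": 0.4},{"angular": [0,0,0],"delta_pos": [0,-0.1,2],"jaw": 0.4},{"angular": [0,0,0],"delta_pos": [0,0,1],"jaw": 0.4},{"angular": [0,0,0],"delta_pos": [0,0,0.6],"jaw": 0.4},{"angular": [0,0,0],"delta_pos": [0.5,0,0],"jaw": 0.4}]}}

```text
time_s: 18.42
ee_pos: [0.3767, 0.1498, 0.1351]
orientation: [-180.0, -0.0, 11.4]
ft_force: [-0.6, 0.4, -0.1]
width: 0.0376
grip_force: 0.0
```

Call:
{"fn": "servo_tool", "kwargs": {"commands": [{"angular": [0,0,0],"delta_pos": [0.4,0,0],"jaw": 0.4},{"angular": [0,0,0],"delta_pos": [0.4,0,0],"jaw": 0.4},{"angular": [0,0,0],"delta_pos": [0.4,0,0],"jaw": 0.4},{"angular": [0,0,0],"delta_pos": [0.4,0,0],"jaw": 0.4},{"angular": [0,0,0],"delta_pos": [0.4,0,0],"jaw": 0.4}]}}

```text
time_s: 18.83
ee_pos: [0.3977, 0.1541, 0.1362]
orientation: [-180.0, -0.2, 11.4]
ft_force: [-1.1, -0.7, 1.0]
width: 0.0377
grip_force: 0.4
```

Call:
{"fn": "servo_tool", "kwargs": {"commands": [{"angular": [0,0,0],"delta_pos": [0.4,0,0],"jaw": 0.4},{"angular": [0,0,0],"delta_pos": [0.4,0,0],"jaw": 0.4},{"angular": [0,0,0],"delta_pos": [0.4,0,0],"jaw": 0.4},{"angular": [0,0,0],"delta_pos": [0.4,0,0],"jaw": 0.4},{"angular": [0,0,0],"delta_pos": [0.4,0,0],"jaw": 0.4}]}}

```text
time_s: 19.25
ee_pos: [0.417, 0.1579, 0.1358]
orientation: [-180.0, -0.2, 11.4]
ft_force: [-1.6, -0.3, 0.4]
width: 0.0374
grip_force: 0.4
```

Call:
{"fn": "servo_tool", "kwargs": {"commands": [{"angular": [0,0,0],"delta_pos": [0.4,0,0],"jaw": 0.4},{"angular": [0,0,0],"delta_pos": [0.4,0,0],"jaw": 0.4},{"angular": [0,0,0],"delta_pos": [0.4,0,0],"jaw": 0.4},{"angular": [0,0,0],"delta_pos": [0.4,0,0],"jaw": 0.4},{"angular": [0,0,0],"delta_pos": [0.4,0,0],"jaw": 0.4}]}}

```text
time_s: 19.67
ee_pos: [0.4367, 0.1619, 0.1358]
orientation: [-180.0, -0.2, 11.4]
ft_force: [-0.2, -0.5, 0.5]
width: 0.0372
grip_force: 0.2
```

```bash
python3 -c "
from p import *
go((-.039,.112,.136),0,0); here()"
```

```text
t 19.67 world [0.4581 0.1664 0.136 ] rot [-0.   -0.18  0.07] shift cm [ 2.18 -0.02 -0.02]
rack pos [-60.8 111.8 135.8] [-180.    -0.2   11.4] [-0.2 -0.5  0.5]
```

Call:
{"fn": "servo_tool", "kwargs": {"commands": [{"angular": [0,0,0],"delta_pos": [0.4,0,0],"jaw": 0.4},{"angular": [0,0,0],"delta_pos": [0.4,0,0],"jaw": 0.4},{"angular": [0,0,0],"delta_pos": [0.4,0,0],"jaw": 0.4},{"angular": [0,0,0],"delta_pos": [0.4,0,0],"jaw": 0.4},{"angular": [0,0,0],"delta_pos": [0.4,0,0],"jaw": 0.4}]}}

```text
time_s: 20.08
ee_pos: [0.4563, 0.1659, 0.1359]
orientation: [-180.0, -0.2, 11.4]
ft_force: [-0.3, 1.4, -1.3]
width: 0.0373
grip_force: 0.2
```

Call:
{"fn": "servo_tool", "kwargs": {"commands": [{"angular": [0,0,0],"delta_pos": [0,0,0],"jaw": 0.4},{"angular": [0,0,0],"delta_pos": [-0.5,0,0],"jaw": 0.4},{"angular": [0,0,0],"delta_pos": [-0.5,0,-2],"jaw": 0.4},{"angular": [0,0,0],"delta_pos": [0,0,-3],"jaw": 0.4},{"angular": [0,0,0],"delta_pos": [0,-2,-3],"jaw": 0.4}]}}

```text
time_s: 20.5
ee_pos: [0.4408, 0.181, 0.2161]
orientation: [179.9, -0.0, 11.3]
ft_force: [1.5, 0.8, 0.4]
width: 0.0378
grip_force: 0.0
```

Call:
{"fn": "servo_tool", "kwargs": {"commands": [{"angular": [0,0,-7],"delta_pos": [0,0,0],"jaw": 0.4},{"angular": [0,0,-7],"delta_pos": [0,0,0],"jaw": 0.4},{"angular": [0,0,-7],"delta_pos": [0,0,0],"jaw": 0.4},{"angular": [0,0,-7],"delta_pos": [0,0,0],"jaw": 0.4},{"angular": [0,0,-7],"delta_pos": [0,0,0],"jaw": 0.4}]}}

```text
time_s: 20.92
ee_pos: [0.4413, 0.1833, 0.2161]
orientation: [179.9, -0.1, 46.8]
ft_force: [-0.1, 0.2, 0.5]
width: 0.0376
grip_force: 0.0
```

Call:
{"fn": "servo_tool", "kwargs": {"commands": [{"angular": [0,0,-7],"delta_pos": [0,0,0],"jaw": 0.4},{"angular": [0,0,-7],"delta_pos": [0,0,0],"jaw": 0.4},{"angular": [0,0,-7],"delta_pos": [0,0,0],"jaw": 0.4},{"angular": [0,0,-7],"delta_pos": [0,0,0],"jaw": 0.4},{"angular": [0,0,-7],"delta_pos": [0,0,0],"jaw": 0.4}]}}

```text
time_s: 21.33
ee_pos: [0.4413, 0.1833, 0.216]
orientation: [179.8, -0.1, 81.8]
ft_force: [-0.5, 0.2, 0.1]
width: 0.0376
grip_force: 0.0
```

Call:
{"fn": "servo_tool", "kwargs": {"commands": [{"angular": [0,0,-7],"delta_pos": [0,0,0],"jaw": 0.4},{"angular": [0,0,-7],"delta_pos": [0,0,0],"jaw": 0.4},{"angular": [0,0,-6],"delta_pos": [0,0,0],"jaw": 0.4},{"angular": [0,0,0],"delta_pos": [2,2,0],"jaw": 0.4},{"angular": [0,0,0],"delta_pos": [2,2,0],"jaw": 0.4}]}}

```text
time_s: 21.75
ee_pos: [0.4725, 0.2301, 0.2166]
orientation: [179.8, 0.0, 101.3]
ft_force: [0.3, 0.1, 0.6]
width: 0.0372
grip_force: 0.0
```

```bash
python3 -c "
from p import *
go((0,.178,.136),90,0); here()"
```

```text
t 21.75 world [0.4834 0.2388 0.136 ] rot [ 0.19  0.01 -0.02] shift cm [0.64 1.23 8.06]
rack pos [-12.3 171.6 216.6] [179.8   0.  101.3] [0.3 0.1 0.6]
```

Call:
{"fn": "servo_tool", "kwargs": {"commands": [{"angular": [0,0,0],"delta_pos": [0.5,1.1,0],"jaw": 0.4},{"angular": [0,0,0],"delta_pos": [0,0,2.5],"jaw": 0.4},{"angular": [0,0,0],"delta_pos": [0,0,2.5],"jaw": 0.4},{"angular": [0,0,0],"delta_pos": [0,0,2],"jaw": 0.4},{"angular": [0,0,0],"delta_pos": [0,0,1],"jaw": 0.4}]}}

```text
time_s: 22.17
ee_pos: [0.4811, 0.2366, 0.1335]
orientation: [-179.9, 0.1, 101.4]
ft_force: [0.2, -0.3, -1.0]
width: 0.0379
grip_force: 0.0
```

```bash
python3 -c "
from p import *
snap('top','top6.png'); snap('side','side6.png')
a=cv2.imread('pics/top6.png')[165:285,240:400]; b=cv2.imread('pics/side6.png')[135:255,290:410]
cv2.imwrite('pics/v6.png',np.hstack([cv2.resize(a,None,fx=2.8,fy=2.8),cv2.resize(b,None,fx=2.8,fy=2.8)]))
here()"
```

```text
rack pos [ -2.1 176.3 134.4] [-179.9    0.   101.4] [ 0.3 -0.5  0.4]
```

View pics/v6.png

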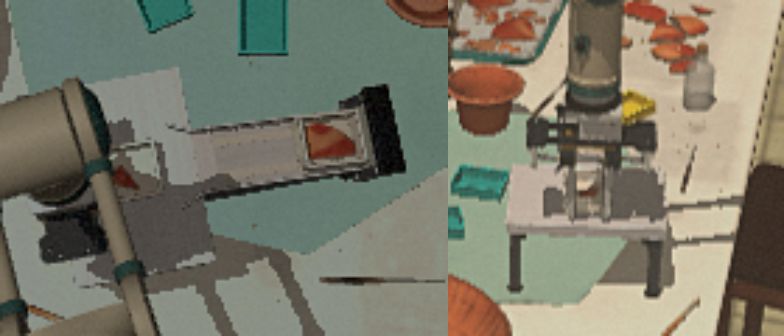

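The broad tray rests against the gate at (333,138) with its sherd inside. The narrow tray is lined up with the lane at (140,170), and the fingers are behind it. I'll push it 133 mm.

Call:
{"fn": "servo_tool", "kwargs": {"commands": [{"angular": [0,0,0],"delta_pos": [-0.5,0.1,-0.1],"jaw": 0.4},{"angular": [0,0,0],"delta_pos": [-0.5,0.1,-0.1],"jaw": 0.4},{"angular": [0,0,0],"delta_pos": [-0.4,0,0],"jaw": 0.4},{"angular": [0,0,0],"delta_pos": [-0.4,0,0],"jaw": 0.4},{"angular": [0,0,0],"delta_pos": [-0.4,0,0],"jaw": 0.4}]}}

```text
time_s: 22.68
ee_pos: [0.4903, 0.2162, 0.1391]
orientation: [179.7, -0.0, 101.4]
ft_force: [-0.1, 1.0, 0.4]
width: 0.0374
grip_force: 0.4
```

Call:
{"fn": "servo_tool", "kwargs": {"commands": [{"angular": [0,0,0],"delta_pos": [-0.4,0,0],"jaw": 0.4},{"angular": [0,0,0],"delta_pos": [-0.4,0,0],"jaw": 0.4},{"angular": [0,0,0],"delta_pos": [-0.4,0,0],"jaw": 0.4},{"angular": [0,0,0],"delta_pos": [-0.4,0,0],"jaw": 0.4},{"angular": [0,0,0],"delta_pos": [-0.4,0,0],"jaw": 0.4}]}}

```text
time_s: 23.1
ee_pos: [0.4935, 0.1964, 0.138]
orientation: [179.8, -0.0, 101.4]
ft_force: [-0.5, 0.1, 0.9]
width: 0.0375
grip_force: 0.4
```

Call:
{"fn": "servo_tool", "kwargs": {"commands": [{"angular": [0,0,0],"delta_pos": [-0.4,0,0],"jaw": 0.4},{"angular": [0,0,0],"delta_pos": [-0.4,0,0],"jaw": 0.4},{"angular": [0,0,0],"delta_pos": [-0.4,0,0],"jaw": 0.4},{"angular": [0,0,0],"delta_pos": [-0.4,0,0],"jaw": 0.4},{"angular": [0,0,0],"delta_pos": [-0.4,0,0],"jaw": 0.4}]}}

```text
time_s: 23.52
ee_pos: [0.4974, 0.178, 0.1382]
orientation: [179.8, -0.1, 101.4]
ft_force: [-0.8, -0.7, 0.1]
width: 0.0378
grip_force: 0.2
```

Call:
{"fn": "servo_tool", "kwargs": {"commands": [{"angular": [0,0,0],"delta_pos": [-0.4,0,0],"jaw": 0.4},{"angular": [0,0,0],"delta_pos": [-0.4,0,0],"jaw": 0.4},{"angular": [0,0,0],"delta_pos": [-0.4,0,0],"jaw": 0.4},{"angular": [0,0,0],"delta_pos": [-0.4,0,0],"jaw": 0.4},{"angular": [0,0,0],"delta_pos": [-0.4,0,0],"jaw": 0.4}]}}

```text
time_s: 23.93
ee_pos: [0.5015, 0.1569, 0.138]
orientation: [179.8, 0.0, 101.4]
ft_force: [0.7, 0.1, -0.3]
width: 0.0373
grip_force: 0.2
```

```bash
python3 -c "
from p import *
here()"
```

```text
rack pos [  1.7  94.1 138. ] [179.8   0.  101.4] [ 0.7  0.1 -0.3]
```

Call:
{"fn": "servo_tool", "kwargs": {"commands": [{"angular": [0,0,0],"delta_pos": [-0.4,-0.1,0.1],"jaw": 0.35},{"angular": [0,0,0],"delta_pos": [-0.4,0,0],"jaw": 0.35},{"angular": [0,0,0],"delta_pos": [-0.4,0,0],"jaw": 0.35},{"angular": [0,0,0],"delta_pos": [-0.4,0,0],"jaw": 0.35},{"angular": [0,0,0],"delta_pos": [-0.3,0,0],"jaw": 0.35}]}}

```text
time_s: 24.35
ee_pos: [0.5043, 0.1383, 0.1371]
orientation: [179.8, 0.0, 101.4]
ft_force: [-0.7, -0.1, 0.5]
width: 0.0328
grip_force: 0.1
```

Call:
{"fn": "servo_tool", "kwargs": {"commands": [{"angular": [0,0,0],"delta_pos": [-0.3,0,0],"jaw": 0.3},{"angular": [0,0,0],"delta_pos": [-0.3,0,0],"jaw": 0.3},{"angular": [0,0,0],"delta_pos": [-0.3,0,0],"jaw": 0.3},{"angular": [0,0,0],"delta_pos": [-0.3,0,0],"jaw": 0.3},{"angular": [0,0,0],"delta_pos": [-0.3,0,0],"jaw": 0.3}]}}

```text
time_s: 24.77
ee_pos: [0.5072, 0.1238, 0.137]
orientation: [179.8, -0.0, 101.4]
ft_force: [0.0, 0.3, 0.0]
width: 0.0282
grip_force: 0.0
```

Call:
{"fn": "servo_tool", "kwargs": {"commands": [{"angular": [0,0,0],"delta_pos": [-0.3,0,0],"jaw": 0.3},{"angular": [0,0,0],"delta_pos": [-0.3,0,0],"jaw": 0.3},{"angular": [0,0,0],"delta_pos": [-0.3,0,0],"jaw": 0.3},{"angular": [0,0,0],"delta_pos": [-0.3,0,0],"jaw": 0.3},{"angular": [0,0,0],"delta_pos": [-0.3,0,0],"jaw": 0.3}]}}

```text
time_s: 25.18
ee_pos: [0.5102, 0.1091, 0.1371]
orientation: [179.8, -0.0, 101.4]
ft_force: [0.9, -0.1, -0.0]
width: 0.0279
grip_force: 0.0
```

Call:
{"fn": "servo_tool", "kwargs": {"commands": [{"angular": [0,0,0],"delta_pos": [0,0,0],"jaw": 0.3},{"angular": [0,0,0],"delta_pos": [0,0,0],"jaw": 0.3},{"angular": [0,0,0],"delta_pos": [0,0,0],"jaw": 0.3},{"angular": [0,0,0],"delta_pos": [0,0,0],"jaw": 0.3},{"angular": [0,0,0],"delta_pos": [0,0,0],"jaw": 0.3}]}}

```text
time_s: 25.6
ee_pos: [0.5101, 0.1095, 0.1371]
orientation: [179.8, -0.0, 101.4]
ft_force: [0.0, 0.6, 0.5]
width: 0.0282
grip_force: 0.0
```

Call:
{"fn": "servo_tool", "kwargs": {"commands": [{"angular": [0,0,0],"delta_pos": [2,0,-2],"jaw": 0.3},{"angular": [0,0,0],"delta_pos": [3,0,-3],"jaw": 0.3},{"angular": [0,0,0],"delta_pos": [3,0,-3],"jaw": 0.3},{"angular": [0,0,0],"delta_pos": [3,0,0],"jaw": 0.3},{"angular": [0,0,0],"delta_pos": [0,0,0],"jaw": 0.3}]}}

```text
time_s: 26.02
ee_pos: [0.4884, 0.2211, 0.2182]
orientation: [179.6, -0.2, 101.6]
ft_force: [-0.2, -0.1, -1.1]
width: 0.0282
grip_force: 0.0
```

```bash
python3 -c "
from p import *
snap('top','top7.png'); snap('side','side7.png')
a=cv2.imread('pics/top7.png')[165:285,240:400]; b=cv2.imread('pics/side7.png')[135:255,290:410]
cv2.imwrite('pics/v7.png',np.hstack([cv2.resize(a,None,fx=2.8,fy=2.8),cv2.resize(b,None,fx=2.8,fy=2.8)]))
for y in(.042,.126): print((proj('top',laneW(q2,0,y,.008))-[240,165])*2.8)
here()"
```

```text
[327.09955699 141.96531636]
[267.17517636 150.28085596]
rack pos [1.000e-01 1.555e+02 2.160e+02] [179.8   0.  101.6] [-0.6 -0.7  0.1]
```

View pics/v7.png

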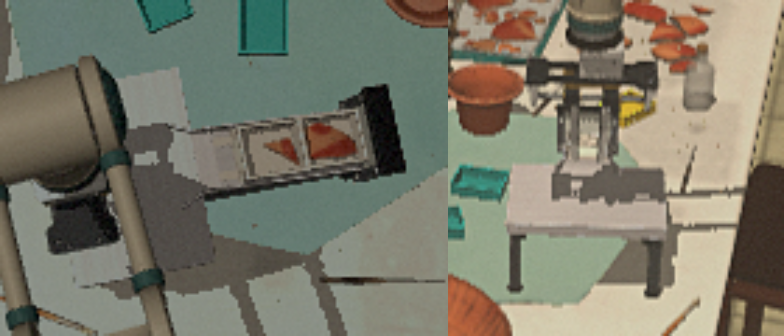

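Both trays lie flat in the lane and touch: the broad one at (333,138) against the gate, the narrow one at (271,147) behind it. Both sherds are inside, and the gripper is clear.

```bash
python3 -c "
from workcell import robot
print(robot.sign_off())"
```

```text
the job is handed in; nothing more can be done
None
```

I handed the job in at about 26 s (limit 67 s): the gate is pressed fully down, the broad-sherd tray rests against it, the narrow-sherd tray rests against that one, and both sherds were in their trays in the last pictures. Sign-off returned no verdict.

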